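# Scan the run-out thread bin for reorder

### The arm

A 7-joint arm with a two-finger parallel gripper is mounted at the origin on the work surface. World frame = base frame: x ahead of the robot, y to its left, z up, the work surface at z = 0. Lengths are in m, angles in rad, forces in N, time in s.
With the tool pointing down it reaches from about 0.4 to 0.85 m from the base axis. Payload 4.5 kg.
Tool frame: the origin (TCP) lies where the fingers leave the gripper's body, on its centre line; the fingertips stand 64 mm ahead of it and the grasp point (between the pads) lies 45 mm ahead of it; z points along the fingers, y is the direction in which the jaws open and shut (so a half turn about z gives the same grasp; the last joint's range is limited). The gripper opens to 88 mm and grips with 3 to 60 N. Pads are 18 mm wide; open, the fingers measure 123 mm over their backs; the gripper's body (75 mm by 187 mm) begins 45 mm behind the grasp point.
Start: joints at [1.214, 0.689, -0.195, 1.565, 0.157, 0.902, -0.215], TCP at [0.238, -0.578, 0.303] pointing down, gripper open.
Joint ranges: [-3.01, 3.01], [-0.46, 2.08], [-1.47, 1.51], [0.13, 2.56], [-1, 4.14], [0.04, 2.09], [-2.66, 2.66]. Speed limits (rad/s): [2.57, 2.57, 3.14, 3.14, 3.14, 3.14, 3.14].

### API

Orientations are given as a unit quaternion [x, y, z, w].
In Python, from plant import monitor, snapshot, workorder, finder gives the robot as it stands.
- The arm moves only by the tool carry_out, never from a script. Its argument "motion" is one flat list of numbers, 6 for each row, row after row: the shift along the tool's x, y, z in cm, then the turn, a rotation vector about the tool's x, y, z in rad. In form: [x, y, z, rx, ry, rz, x, y, z, rx, ry, rz, ...]. A call has 1 to 8 rows; each row shifts and turns the commanded pose from where the row before left it, along the tool's axes as they then stand; what a row does not reach is not made up. A row lasts 1/8 s, in which the tool goes at most 62.5 mm and 10.7 degrees, less where a joint would pass 70% of its speed; a pose out of reach is approached as far as the arm can. A call with a gripper value outside its range is refused whole. "hand" is the finger opening in cm, from 0 to 8.81, set as the call begins (left out, the last holds). The fingers move at their own pace and stop on an object; "grip_force" is the grip in N (left out, the last holds). Time passes only in rows, so rows that do not move let the fingers close. It gives the time, the measured TCP pose, the force and the opening at its end, in the units of the state.
- monitor.get_state(): the state, without advancing time (a new reading comes with each control period).
- snapshot(name): name is "scene" or "top" or "wrist"; returns a dict with "frame" (400x640x3 uint8, red, green, blue), "range_z" (400x640 float32, m along the optical axis (not along the pixel's ray), 0 where there is no reading), "fx", "fy", "cx", "cy" (pixels), "D" ([k1, k2, p1, p2, k3] as OpenCV has them; the pictures are not rectified), "rvec" (rotation vector, rad) and "tvec" (3), from world to camera coordinates, as OpenCV has them; the wrist camera has in their place "hand_eye" (4x4, takes a point from camera to tool coordinates, whose origin is the TCP and whose axes are the flange's). Camera axes: x right, y down, z forward; pixel columns grow to the right and rows downward; lengths in m; the calibration is good to about 2 mm. A picture is of the moment at which its call begins: read the wrist's pose just before it.
- workorder.finish_job(): hands the job in, once; it reports no verdict.
Trained networks look in a picture, given as the dict that the camera call returned (one of the last four; its "shot" number tells which), for a name from the list of things; names that differ only in an ending like _2 or _b are one class to them, and where a whole thing is asked for, a point or a joint stands for the part that bears it (a point fixed in the world has none). Each returns a list of dicts, best first, with "p" (0 to 1); they miss things now and then, are a little off and sometimes report something else, mostly with a low value. They report only what shows in the picture. A call takes as long as a camera call. They do not tell look-alikes from the thing itself.
- finder.masks_of(picture, thing): "pixels" (400x640 bool, what is visible of it) and "extent" ([left, top, right, bottom] in pixels, round what is visible of it).
The state is a dict: "clock": time; "q": joint angles; "qd": joint speeds; "joint_torque": joint torques, N m; "tool_pos": TCP position; "eef_rot": TCP orientation; "contact_force": force on the tool from outside, world axes, zero at the start; "moment": the same for the moment, N m; "opening": opening from 0.0 (shut) to 1.0 (fully open).
Only numpy, scipy, OpenCV 4.12 (cv2) and the standard library are available. Lean on these libraries where they do the work, as an engineer would, in place of code of your own. Each camera call takes 0.05 s, during which the arm holds its last target. There are 200 camera calls.

### The job

One of the three thread bins holds only a bare spool core. Pick up the hand scanner that is standing on the bench and hold its nose about 100 mm from the middle of that bin's label, pointing square at the sloping label, steady for about two seconds; do not scan the other bins. Then stand the scanner upright on its nose, fully on its round rubber pad, without dropping it, and leave everything else where it is.

Things in the scene. Friction and masses are not known exactly. Their poses are not given: they have to be found in the camera images.
- scanner: Hand scanner, 148 mm tall, 220 g, starts standing on its flared nose on the bench. Origin: centre of the flat nose face; z: from the nose up the handle; the beam leaves along -z, and any turn about z reads. Nose 64 mm in diameter up to z = 16 mm, tapering to 42 mm at z = 48 mm; above it a black oblong handle, 44 mm (x) by 36 mm (y). Reads from 50 to 160 mm, within 15 degrees of square.
- pad: Round black rubber parking pad fixed to the bench, 110 mm in diameter, 6 mm thick; origin: centre of its underside, z up.
- bin_a: Open plywood stock bin fixed to the bench, one of three alike, 130 mm (x) by 120 mm (y), walls 6 mm thick and 70 mm high, with a sloping label desk out to 133 mm in front (-x); origin: centre of the underside, z up.
- bin_b: Open plywood stock bin fixed to the bench, one of three alike, 130 mm (x) by 120 mm (y), walls 6 mm thick and 70 mm high, with a sloping label desk out to 133 mm in front (-x); origin: centre of the underside, z up.
- bin_c: Open plywood stock bin fixed to the bench, one of three alike, 130 mm (x) by 120 mm (y), walls 6 mm thick and 70 mm high, with a sloping label desk out to 133 mm in front (-x); origin: centre of the underside, z up.
- label_a: Paper bar label, 44 mm (x, up the slope) by 70 mm (y), on the sloping desk of bin_a; origin: centre of the label's face, 98 mm in front of the bin's origin and 55 mm above the bench; z: out of the label's face, leaning 35 degrees from vertical towards the bin's front.
- label_b: Paper bar label, 44 mm (x, up the slope) by 70 mm (y), on the sloping desk of bin_b; origin: centre of the label's face, 98 mm in front of the bin's origin and 55 mm above the bench; z: out of the label's face, leaning 35 degrees from vertical towards the bin's front.
- label_c: Paper bar label, 44 mm (x, up the slope) by 70 mm (y), on the sloping desk of bin_c; origin: centre of the label's face, 98 mm in front of the bin's origin and 55 mm above the bench; z: out of the label's face, leaning 35 degrees from vertical towards the bin's front.
- spool_bare: Bare thread spool core with no thread: foot disc 72 mm in diameter, slim white stem 20 to 26 mm in diameter, 105 mm tall; stands in one of the bins. Origin: centre of the underside, z up.
- spool_full1: Full thread spool, fat winding of thread 60 to 68 mm in diameter on a 72 mm foot disc, 105 mm tall; stands in one of the bins. Origin: centre of the underside, z up.
- spool_full2: Full thread spool, fat winding of thread 60 to 68 mm in diameter on a 72 mm foot disc, 105 mm tall; stands in one of the bins. Origin: centre of the underside, z up.
- glue_jar: Bystander: closed amber jar, 64 mm in diameter, 75 mm tall; origin: centre of the underside.
- mallet: Bystander: mallet lying on the bench at the side, head 68 mm in diameter and 100 mm long, 235 mm long overall; origin: on the bench under the handle, 100 mm from the middle of the head (+x).
- rivet_tin: Bystander: round tin, 70 mm in diameter, 60 mm tall; origin: centre of the underside.
Mind the look-alikes: they are no part of the job. Leave any pink look-alike of the scanner alone.

How it is judged:
On the way:
1. the held scanner is aimed at the label of the bin with the bare core (beam within 20 mm of its centre, nose 50 to 160 mm away, square within 15 degrees) and kept steady for 1 s (contact force between the fingers and scanner above 0.5 N and ((horizontal distance between spool_bare and bin_a below 0.06 m and x of label_a in the frame of scanner between -0.02 and 0.02 m and y of label_a in the frame of scanner between -0.02 and 0.02 m and z of label_a in the frame of scanner between -0.16 and -0.05 m and angle between the z axis of scanner and the z axis of label_a, either way round below 0.265 rad and linear speed of scanner below 0.03 m/s and angular speed of scanner below 0.2 rad/s) or (horizontal distance between spool_bare and bin_b below 0.06 m and x of label_b in the frame of scanner between -0.02 and 0.02 m and y of label_b in the frame of scanner between -0.02 and 0.02 m and z of label_b in the frame of scanner between -0.16 and -0.05 m and angle between the z axis of scanner and the z axis of label_b, either way round below 0.265 rad and linear speed of scanner below 0.03 m/s and angular speed of scanner below 0.2 rad/s) or (horizontal distance between spool_bare and bin_c below 0.06 m and x of label_c in the frame of scanner between -0.02 and 0.02 m and y of label_c in the frame of scanner between -0.02 and 0.02 m and z of label_c in the frame of scanner between -0.16 and -0.05 m and angle between the z axis of scanner and the z axis of label_c, either way round below 0.265 rad and linear speed of scanner below 0.03 m/s and angular speed of scanner below 0.2 rad/s))), for 1 s.
At the end, for the whole second after the job is handed in: The scanner stands upright (within 4.5 degrees) on its nose, at rest, wholly on the pad (its centre within 25 mm of the pad's centre); spools, jar, mallet and tin are within 20 mm of where they started (horizontal distance between scanner and pad below 0.025 m and angle between scanner's own z axis and vertical below 0.08 rad and z of scanner in the frame of pad between 0.002 and 0.01 m and linear speed of scanner below 0.02 m/s and distance of each of spool_bare, spool_full1, spool_full2, glue_jar, mallet, rivet_tin from where it was at the start of the episode below 0.02 m); the robot touches nothing.
It fails at once if the scanner is held steadily on the label of a bin that has a full spool ((not (horizontal distance between spool_bare and bin_a below 0.06 m) and x of label_a in the frame of scanner between -0.02 and 0.02 m and y of label_a in the frame of scanner between -0.02 and 0.02 m and z of label_a in the frame of scanner between -0.16 and -0.05 m and angle between the z axis of scanner and the z axis of label_a, either way round below 0.265 rad and linear speed of scanner below 0.03 m/s and angular speed of scanner below 0.2 rad/s) or (not (horizontal distance between spool_bare and bin_b below 0.06 m) and x of label_b in the frame of scanner between -0.02 and 0.02 m and y of label_b in the frame of scanner between -0.02 and 0.02 m and z of label_b in the frame of scanner between -0.16 and -0.05 m and angle between the z axis of scanner and the z axis of label_b, either way round below 0.265 rad and linear speed of scanner below 0.03 m/s and angular speed of scanner below 0.2 rad/s) or (not (horizontal distance between spool_bare and bin_c below 0.06 m) and x of label_c in the frame of scanner between -0.02 and 0.02 m and y of label_c in the frame of scanner between -0.02 and 0.02 m and z of label_c in the frame of scanner between -0.16 and -0.05 m and angle between the z axis of scanner and the z axis of label_c, either way round below 0.265 rad and linear speed of scanner below 0.03 m/s and angular speed of scanner below 0.2 rad/s)).
It fails at once if the scanner is dropped: off all contact while more than 30 mm above the bench (height (world z) of scanner above 0.03 m and contact force between scanner and anything else below 0.02 N).
It fails at once if the scanner is tipped over on the bench (angle between scanner's own z axis and vertical above 0.9 rad and height (world z) of scanner below 0.06 m).
It fails at once if a spool or bystander is moved more than 20 mm (distance of any of spool_bare, spool_full1, spool_full2, glue_jar, mallet, rivet_tin from where it was at the start of the episode above 0.02 m).
It also fails if it takes over 48 s, if anything falls off the work surface, if the arm or the gripper's body presses on something with over 40 N, if the wrist force passes 120 N, or if a joint passes its speed limit or range.

## Working session

There is one attempt and no reset: what is moved stays moved. The work goes in short steps, Python scripts to look and compute and a tool call to move; the robot and the scene stay as the last step left them, time stands still between calls to the robot, and variables do not carry over. Pictures are saved under pics/ and viewed, about 8 in all and at most 12, crops included, and the job is handed in when it is done.

Besides the shell and the picture viewer there is one more tool, called after "Request:" by a JSON object that holds its "fn" and its "kwargs", one argument or row to a line. carry_out: Moves the arm, as the interface text tells. Its arguments: {"type":"object","properties":{"motion":{"type":"array"},"hand":{"type":"number"},"grip_force":{"type":"number"}},"required":["motion"]}

```bash
mkdir -p pics; cat > h.py <<'E'
import numpy as np, cv2
from scipy.spatial.transform import Rotation as R
from plant import monitor, snapshot, workorder, finder
def cam_world(s, st=None):
    if 'rvec' in s:
        Rm=cv2.Rodrigues(np.array(s['rvec'],float))[0]; t=np.array(s['tvec'],float).ravel()
        return Rm.T, -Rm.T@t
    H=np.array(s['hand_eye']); Rt=R.from_quat(st['eef_rot']).as_matrix()
    return Rt@H[:3,:3], Rt@H[:3,3]+np.array(st['tool_pos'])
def points(s, mask, st=None):
    v,u=np.nonzero(mask&(s['range_z']>0)); z=s['range_z'][v,u]
    K=np.array([[s['fx'],0,s['cx']],[0,s['fy'],s['cy']],[0,0,1.]])
    n=cv2.undistortPoints(np.c_[u,v].astype(float)[:,None],K,np.array(s['D'],float))[:,0]
    P=np.c_[n*z[:,None],z]; A,b=cam_world(s,st)
    return P@A.T+b, np.c_[u,v]
def save(s,n): cv2.imwrite('pics/'+n,s['frame'][:,:,::-1])
E
python3 - <<'E'
from h import *
st=monitor.get_state(); print({k:np.round(v,3) for k,v in st.items()})
for cam in ['top','scene']:
    s=snapshot(cam); save(s,cam+'.png')
    for n in ['scanner','pad','bin_a','label_a','spool_bare','spool_full1','glue_jar','mallet','rivet_tin']:
        for d in finder.masks_of(s,n)[:4]:
            if d['p']<.2: continue
            P,_=points(s,d['pixels'])
            if len(P)<5: continue
            col=s['frame'][d['pixels']].mean(0).astype(int)
            print(cam,n,round(d['p'],2),np.int32(d['extent']),'med',np.median(P,0).round(3),'lo',np.percentile(P,2,0).round(3),'hi',np.percentile(P,98,0).round(3),col)
E
```

```text
{'clock': np.float64(0.0), 'q': array([ 1.214,  0.69 , -0.195,  1.566,  0.157,  0.903, -0.215]), 'qd': array([-0.   ,  0.001,  0.001,  0.002,  0.001, -0.001,  0.   ]), 'joint_torque': array([ 1.0000e-03, -5.2756e+01, -1.2670e+00, -1.5343e+01, -5.3000e-02,
        6.0000e-03,  0.0000e+00]), 'tool_pos': array([ 0.238, -0.577,  0.302]), 'eef_rot': array([ 0.981,  0.194, -0.   , -0.001]), 'contact_force': array([-0.203,  0.318,  0.649]), 'moment': array([-0.006, -0.038,  0.042]), 'opening': np.float64(0.997)}
top scanner 0.84 [435 256 467 279] med [ 0.262 -0.357  0.089] lo [ 0.232 -0.386  0.   ] hi [ 0.287 -0.341  0.15 ] [187 124 145]
top scanner 0.72 [447 217 483 238] med [ 0.382 -0.407  0.096] lo [ 0.355 -0.441 -0.001] hi [ 0.408 -0.389  0.149] [180 119 139]
top scanner 0.63 [416 225 440 242] med [ 0.364 -0.284  0.114] lo [ 0.336 -0.312  0.015] hi [ 0.39  -0.267  0.15 ] [69 68 69]
top pad 0.7 [226 215 254 249] med [0.375 0.275 0.005] lo [0.325 0.227 0.   ] hi [0.423 0.324 0.01 ] [58 55 54]
top bin_a 0.86 [292 104 336 174] med [0.663 0.048 0.037] lo [ 0.567 -0.019 -0.001] hi [0.759 0.10
[... 3319 characters left out ...]
o [ 0.595 -0.313  0.03 ] hi [ 0.651 -0.258  0.111] [154 109  68]
scene glue_jar 0.68 [313 179 327 205] med [ 0.435 -0.051  0.051] lo [ 0.398 -0.088  0.001] hi [ 0.455 -0.031  0.078] [111  85  63]
scene glue_jar 0.42 [281 136 296 170] med [ 0.373 -0.282  0.073] lo [ 0.344 -0.31   0.004] hi [ 0.392 -0.266  0.151] [88 71 65]
scene glue_jar 0.28 [296 226 328 240] med [0.604 0.053 0.059] lo [ 0.561 -0.001  0.021] hi [0.634 0.095 0.078] [219 205 163]
scene mallet 0.71 [183 145 239 177] med [ 0.553 -0.509  0.044] lo [ 0.49  -0.586 -0.001] hi [ 0.696 -0.436  0.071] [155 132 103]
scene rivet_tin 0.59 [407 294 435 322] med [0.593 0.496 0.057] lo [0.55  0.465 0.003] hi [0.614 0.525 0.063] [211 205 201]
```

```bash
python3 - <<'E'
from h import *
im=cv2.imread('pics/top.png'); cv2.imwrite('pics/v1.png',cv2.resize(im[90:290,150:510],None,fx=2.2,fy=2.2,interpolation=cv2.INTER_CUBIC))
for cam in ['top','scene']:
    s=snapshot(cam)
    allP,uv=points(s,np.ones((400,640),bool))
    # scanner handle top
    m=(abs(allP[:,0]-.37)<.05)&(abs(allP[:,1]+.285)<.05)&(allP[:,2]>.135)
    Q=allP[m]; print(cam,'handle top',len(Q),Q.mean(0).round(4),Q.min(0).round(3),Q.max(0).round(3),cv2.minAreaRect((Q[:,:2]*1000).astype(np.float32)))
    # bin: label
    d=[d for d in finder.masks_of(s,'label_b') if abs(np.median(points(s,d['pixels'])[0][:,1])-.053)<.02][0]
    P,_=points(s,d['pixels']); c=np.median(P,0); P=P[np.linalg.norm(P-c,axis=1)<.06]
    for _ in range(3):
        n=np.linalg.svd(P-P.mean(0))[2][2]; n*=np.sign(n[2]); r=(P-P.mean(0))@n; P=P[abs(r)<2*r.std()+1e-4]
    print('label',len(P),P.mean(0).round(4),'n',n.round(3),'tilt',np.degrees(np.arccos(n[2])),'yaw of bin x',np.degrees(np.arctan2(-n[1],-n[0])), cv2.minAreaRect((P[:,:2]*1000).astype(np.float32)))
    # bin rim
    m=(abs(allP[:,0]-.69)<.1)&(abs(allP[:,1]-.045)<.1)&(abs(allP[:,2]-.070)<.006)
    Q=allP[m]; print('rim',cv2.minAreaRect((Q[:,:2]*1000).astype(np.float32)))
    m=(abs(allP[:,0]-.375)<.08)&(abs(allP[:,1]-.275)<.08)&(allP[:,2]<.02)
    d=finder.masks_of(s,'pad')[0]; P,_=points(s,d['pixels']); Q=P[(P[:,2]>.003)]
    print('pad',cv2.minEnclosingCircle((Q[:,:2]*1000).astype(np.float32)),Q.mean(0).round(4))
E
```

```text
top handle top 193 [ 0.3633 -0.2929  0.1456] [ 0.338 -0.317  0.135] [ 0.388 -0.271  0.152] ((363.3880615234375, -292.6977844238281), (34.919105529785156, 43.2215690612793), 41.93564224243164)
label 618 [0.5985 0.0521 0.0547] n [-0.568  0.065  0.82 ] tilt 34.884074688658416 yaw of bin x -6.519898270640593 ((597.781005859375, 50.51987075805664), (89.17335510253906, 67.64833068847656), 84.7259750366211)
rim ((682.845703125, 41.35198974609375), (120.50138092041016, 153.2968292236328), 83.6891860961914)
pad ((698.3759765625, 40.46409606933594), 36.34434509277344) [0.694  0.0413 0.0303]
scene handle top 87 [ 0.3667 -0.2899  0.1453] [ 0.339 -0.323  0.135] [ 0.388 -0.268  0.156] ((363.0161437988281, -293.5799560546875), (39.9980354309082, 44.558677673339844), 39.25379180908203)
label 258 [0.6023 0.0543 0.0573] n [-0.555  0.073  0.828] tilt 34.057535069626745 yaw of bin x -7.480246804215268 ((599.6128540039062, 53.22479248046875), (91.52472686767578, 69.90418243408203), 84.49396514892578)
rim ((683.9783325195312, 41.22016906738281), (124.02101135253906, 155.345703125), 83.40486145019531)
pad ((377.4848327636719, 275.612060546875), 55.43638610839844) [0.378  0.2785 0.0061]
```

View pics/v1.png

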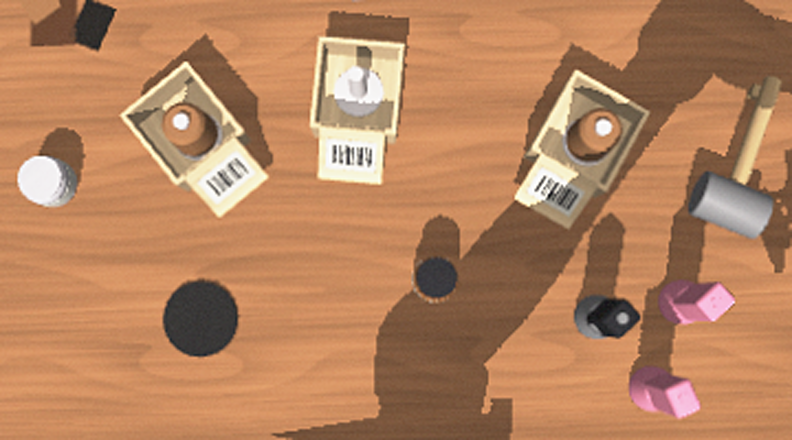

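The bare core is in the middle bin at (359,85). The black scanner is at (612,317), with the two pink look-alikes to its right, and the pad is at (200,318). First move: hover above the scanner.

```bash
cat >> h.py <<'E'
def down(yaw_y):  # tool z down, tool y at yaw_y deg
    a=np.radians(yaw_y); y=np.array([np.cos(a),np.sin(a),0]); z=np.array([0,0,-1.]); return np.c_[np.cross(y,z),y,z]
def plan(p,Rg,n,sp=None):
    st=monitor.get_state(); p0=np.array(st['tool_pos']) if sp is None else sp[0]; R0=R.from_quat(st['eef_rot']) if sp is None else sp[1]
    G=R.from_matrix(Rg); w=(R0.inv()*G).as_rotvec()
    s=(np.array(p)-p0)/n
    print('total mm',np.round((np.array(p)-p0)*1000,1),'rot deg',np.degrees(w).round(2))
    for k in range(n):
        Rk=R0*R.from_rotvec(w*k/n); print(*(np.round(Rk.inv().apply(s)*100,2)),*np.round(w/n,4),sep=', ')
E
python3 -c "
from h import *
plan([.364,-.292,.27],down(-48),7)"
```

```text
total mm [125.9 285.9 -32.7] rot deg [  0.    -0.   -19.61]
3.22, -3.09, 0.47, 0.0, -0.0, -0.0489
3.37, -2.93, 0.47, 0.0, -0.0, -0.0489
3.51, -2.76, 0.47, 0.0, -0.0, -0.0489
3.64, -2.59, 0.47, 0.0, -0.0, -0.0489
3.76, -2.41, 0.47, 0.0, -0.0, -0.0489
3.87, -2.22, 0.47, 0.0, -0.0, -0.0489
3.98, -2.03, 0.47, 0.0, -0.0, -0.0489
```

Request:
{"fn": "carry_out", "kwargs": {
  "motion": [3.2, -3.1, 0.47, 0, 0, -0.049, 3.4, -2.9, 0.47, 0, 0, -0.049, 3.5, -2.8, 0.47, 0, 0, -0.049, 3.6, -2.6, 0.47, 0, 0, -0.049, 3.8, -2.4, 0.47, 0, 0, -0.049, 3.9, -2.2, 0.47, 0, 0, -0.049, 4.0, -2.0, 0.47, 0, 0, -0.049, 0, 0, 0, 0, 0, 0],
  "hand": 8.81
}}

```text
clock: 2.3
tool_pos: [0.3664, -0.2884, 0.2699]
eef_rot: [0.932, 0.362, 0.001, -0.001]
contact_force: [-0.7, -1.2, -0.1]
opening: 0.995
```

```bash
cat > look.py <<'E'
from h import *
st=monitor.get_state(); s=snapshot('wrist'); save(s,'w1.png')
P,uv=points(s,np.ones((400,640),bool),st)
m=(abs(P[:,0]-.363)<.05)&(abs(P[:,1]+.292)<.05)
for lo,hi in [(.005,.02),(.06,.13),(.138,.146),(.146,.156)]:
    Q=P[m&(P[:,2]>lo)&(P[:,2]<hi)]
    if len(Q)>10: print(lo,len(Q),Q.mean(0).round(4),cv2.minAreaRect((Q[:,:2]*1000).astype(np.float32)))
plan([.364,-.292,.167],down(-48),4)
E
python3 look.py
```

```text
0.005 144 [ 0.3782 -0.2805  0.0159] ((370.4140930175781, -287.853271484375), (41.07601547241211, 62.6870231628418), 44.809688568115234)
0.06 750 [ 0.3753 -0.2837  0.0994] ((372.4505615234375, -284.3622131347656), (10.727051734924316, 45.67732238769531), 50.7984619140625)
0.138 308 [ 0.3724 -0.2875  0.1433] ((363.3115234375, -295.36737060546875), (35.041358947753906, 43.69522476196289), 41.449195861816406)
0.146 2168 [ 0.3634 -0.2949  0.1487] ((363.1369934082031, -295.6125793457031), (34.346290588378906, 41.20849609375), 41.412872314453125)
total mm [  -1.4   -1.4 -103. ] rot deg [ 0.   -0.02  0.24]
-0.05, 0.0, 2.57, 0.0, -0.0001, 0.001
-0.05, 0.0, 2.57, 0.0, -0.0001, 0.001
-0.05, 0.0, 2.57, 0.0, -0.0001, 0.001
-0.05, 0.0, 2.57, 0.0, -0.0001, 0.001
```

View pics/w1.png

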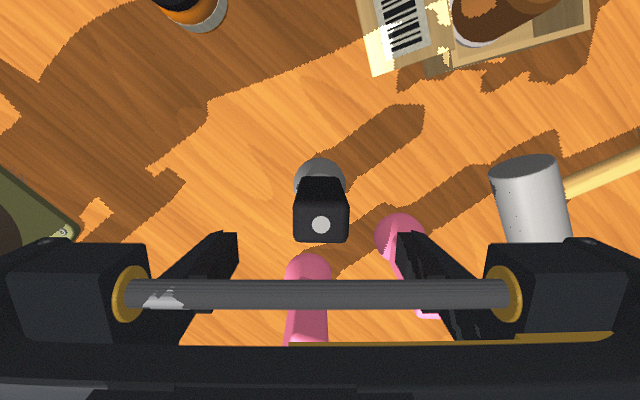

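The black scanner's top is between the jaws at (320,224) and square to them. Its centre is about (0.3635, -0.2945). Descending and gripping.

```bash
python3 -c "
from h import *
plan([.3635,-.2945,.167],down(-48.5),4)"
```

```text
total mm [  -1.9   -3.9 -103. ] rot deg [ 0.   -0.02  0.74]
-0.1, 0.04, 2.57, 0.0, -0.0001, 0.0032
-0.1, 0.04, 2.57, 0.0, -0.0001, 0.0032
-0.1, 0.04, 2.57, 0.0, -0.0001, 0.0032
-0.1, 0.04, 2.57, 0.0, -0.0001, 0.0032
```

Request:
{"fn": "carry_out", "kwargs": {
  "motion": [-0.4, 0.16, 0, 0, 0, 0.013, 0, 0, 2.5, 0, 0, 0, 0, 0, 2.5, 0, 0, 0, 0, 0, 2.5, 0, 0, 0, 0, 0, 1.8, 0, 0, 0, 0, 0, 1.0, 0, 0, 0, 0, 0, 0, 0, 0, 0, 0, 0, 0, 0, 0, 0]
}}

```text
clock: 3.35
tool_pos: [0.3628, -0.2962, 0.1673]
eef_rot: [0.936, 0.352, 0.0, 0.001]
contact_force: [1.0, 0.1, 0.4]
opening: 1.001
```

Request:
{"fn": "carry_out", "kwargs": {
  "motion": [0, 0, 0, 0, 0, 0, 0, 0, 0, 0, 0, 0, 0, 0, 0, 0, 0, 0, 0, 0, 0, 0, 0, 0, 0, 0, 0, 0, 0, 0, 0, 0, 0, 0, 0, 0, 0, 0, 0, 0, 0, 0, 0, 0, 0, 0, 0, 0],
  "hand": 2.0,
  "grip_force": 25
}}

```text
clock: 4.35
tool_pos: [0.3628, -0.2956, 0.1668]
eef_rot: [0.936, 0.353, 0.0, 0.0]
contact_force: [0.5, 0.4, -0.3]
opening: 0.498
```

Request:
{"fn": "carry_out", "kwargs": {
  "motion": [0, 0, -1, 0, 0, 0, 0, 0, -2, 0, 0, 0, 0, 0, -3, 0, 0, 0, 0, 0, -3, 0, 0, 0, 0, 0, -3, 0, 0, 0, 0, 0, 0, 0, 0, 0]
}}

```text
clock: 5.1
tool_pos: [0.3633, -0.296, 0.2887]
eef_rot: [0.936, 0.352, 0.001, 0.002]
contact_force: [-0.3, -0.7, -3.0]
opening: 0.5
```

```bash
cat >> h.py <<'E'
def held(tag):
    st=monitor.get_state(); s=snapshot('wrist'); save(s,tag+'.png')
    P,uv=points(s,np.ones((400,640),bool),st)
    T=R.from_quat(st['eef_rot']).inv().apply(P-np.array(st['tool_pos']))  # tool frame
    for lo,hi in [(.0,.03),(.03,.05),(.08,.12),(.145,.162)]:
        m=(abs(T[:,0])<.05)&(abs(T[:,1])<.024 if lo<.05 else abs(T[:,1])<.04)&(T[:,2]>lo)&(T[:,2]<hi); Q=T[m]
        if len(Q)>10: print(lo,len(Q),Q.mean(0).round(4),Q.min(0).round(4),Q.max(0).round(4))
E
python3 - <<'E'
from h import *
held('w2')
st=monitor.get_state(); print(st['opening'])
P0=np.array([.5995,.053,.0555])
n=np.array([-.573*np.cos(np.radians(7)), .573*np.sin(np.radians(7)), .819]); 
for s in (80,): pass
# waypoint 1: level move high near (.42,.0,.36), yaw y=-20 ; then final
tz=-n
for yaw in (0,):
    y=np.array([np.cos(np.radians(yaw)),np.sin(np.radians(yaw)),0]); x=np.cross(y,tz); x/=np.linalg.norm(x); y=np.cross(tz,x)
    G=np.c_[x,y,tz]
    tgt=P0+n*(.1+.167)
    print('tgt',tgt.round(3)); plan(tgt,G,12)
E
```

```text
0.0 5523 [ 0.0064 -0.0002  0.02  ] [-0.0171 -0.024   0.0155] [0.0184 0.024  0.03  ]
0.03 1500 [0.0171 0.0001 0.0393] [ 0.0015 -0.024   0.03  ] [0.0185 0.024  0.05  ]
0.08 1079 [ 0.0174 -0.0006  0.0994] [ 0.007  -0.0245  0.08  ] [0.0214 0.0213 0.12  ]
0.145 399 [ 2.280e-02 -1.000e-04  1.496e-01] [-0.009  -0.0322  0.145 ] [0.0316 0.0317 0.1618]
0.4976140433812894
tgt [0.448 0.072 0.274]
total mm [ 85.  367.3 -13.2] rot deg [-34.5   10.34 -48.62]
2.55, -1.83, 0.11, -0.0502, 0.015, -0.0707
2.67, -1.65, 0.06, -0.0502, 0.015, -0.0707
2.78, -1.46, 0.02, -0.0502, 0.015, -0.0707
2.88, -1.26, -0.0, -0.0502, 0.015, -0.0707
2.96, -1.05, -0.02, -0.0502, 0.015, -0.0707
3.03, -0.84, -0.02, -0.0502, 0.015, -0.0707
3.08, -0.62, -0.01, -0.0502, 0.015, -0.0707
3.12, -0.4, 0.01, -0.0502, 0.015, -0.0707
3.14, -0.18, 0.04, -0.0502, 0.015, -0.0707
3.14, 0.03, 0.09, -0.0502, 0.015, -0.0707
3.13, 0.25, 0.14, -0.0502, 0.015, -0.0707
3.1, 0.46, 0.2, -0.0502, 0.015, -0.0707
```

Request:
{"fn": "carry_out", "kwargs": {
  "motion": [2.55, -1.83, 0.11, -0.05, 0.015, -0.071, 2.67, -1.65, 0.06, -0.05, 0.015, -0.071, 2.78, -1.46, 0.02, -0.05, 0.015, -0.071, 2.88, -1.26, 0, -0.05, 0.015, -0.071, 2.96, -1.05, -0.02, -0.05, 0.015, -0.071, 3.03, -0.84, -0.02, -0.05, 0.015, -0.071]
}}

```text
clock: 5.9
tool_pos: [0.4024, -0.1263, 0.2819]
eef_rot: [0.839, 0.526, 0.083, 0.115]
contact_force: [0.5, -1.2, -3.2]
opening: 0.497
```

Request:
{"fn": "carry_out", "kwargs": {
  "motion": [3.08, -0.62, -0.01, -0.05, 0.015, -0.071, 3.12, -0.4, 0.01, -0.05, 0.015, -0.071, 3.14, -0.18, 0.04, -0.05, 0.015, -0.071, 3.14, 0.03, 0.09, -0.05, 0.015, -0.071, 3.13, 0.25, 0.14, -0.05, 0.015, -0.071, 3.1, 0.46, 0.2, -0.05, 0.015, -0.071, 0, 0, 0, 0, 0, 0, 0, 0, 0, 0, 0, 0]
}}

```text
clock: 6.9
tool_pos: [0.4429, -0.0098, 0.2761]
eef_rot: [0.737, 0.636, 0.127, 0.189]
contact_force: [0.2, -0.2, -3.1]
opening: 0.497
```

```bash
cat > chk.py <<'E'
from h import *
held('w3')
st=monitor.get_state(); A=R.from_quat(st['eef_rot']).as_matrix(); print(st['clock'],st['opening'])
a=np.radians(7); P0=np.array([.5995,.053,.0555]); n=np.array([-.573*np.cos(a),.573*np.sin(a),.819])
print('label in tool',(A.T@(P0-np.array(st['tool_pos']))).round(4),'angle',np.degrees(np.arccos(-n@A[:,2])))
s=snapshot('scene'); save(s,'s3.png'); im=s['frame'][90:330,160:480,::-1]; cv2.imwrite('pics/v3.png',cv2.resize(im,None,fx=2.4,fy=2.4,interpolation=cv2.INTER_CUBIC))
y=np.array([1,0,0.]); tz=-n; x=np.cross(y,tz); x/=np.linalg.norm(x); G=np.c_[x,np.cross(tz,x),tz]
plan(P0+n*.267,G,1)
E
python3 chk.py
```

```text
0.0 5522 [ 0.0067 -0.      0.0199] [-0.0167 -0.024   0.0151] [0.0188 0.024  0.03  ]
0.03 1500 [ 0.0174 -0.0001  0.0392] [ 0.0031 -0.024   0.03  ] [0.0187 0.024  0.05  ]
0.08 1078 [ 0.0178 -0.0007  0.0996] [ 0.0073 -0.0247  0.08  ] [0.0224 0.0217 0.12  ]
0.145 405 [ 0.023  -0.0003  0.15  ] [-0.009  -0.0318  0.145 ] [0.0322 0.032  0.1617]
6.95 0.49366915394431987
label in tool [0.0989 0.0338 0.2576] angle 9.663404877848887
total mm [ 4.3 81.9 -2.5] rot deg [-8.96  3.08 -8.82]
8.16, -0.71, -0.55, -0.1564, 0.0537, -0.154
```

View pics/v3.png

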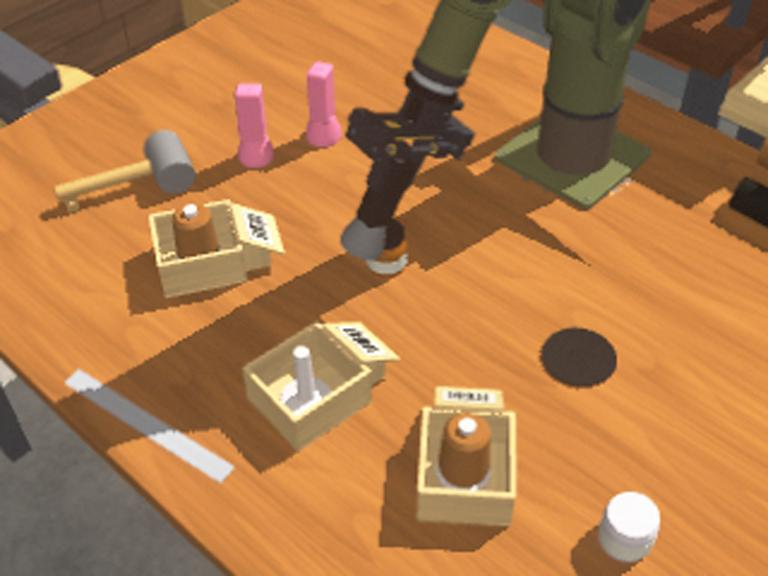

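View pics/w3.png

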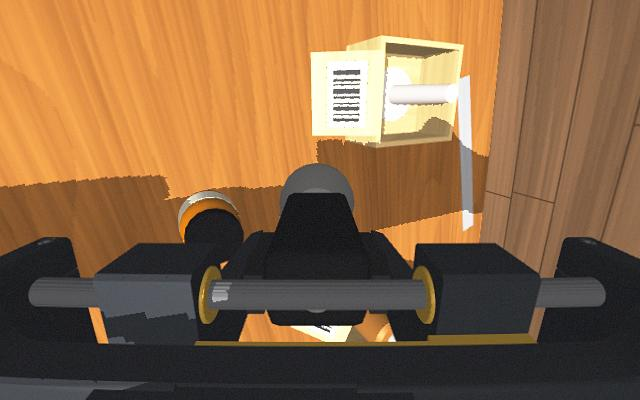

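Scene view: the scanner is held straight at (365,240) and clear of the jar, and the bare core is at (305,375). Wrist view: the target label is at (347,95). The move stopped short because of the speed limit, so I'm continuing more slowly.

Request:
{"fn": "carry_out", "kwargs": {
  "motion": [2.0, -0.2, -0.14, -0.039, 0.013, -0.039, 2.0, -0.2, -0.14, -0.039, 0.013, -0.039, 2.0, -0.2, -0.14, -0.039, 0.013, -0.039, 2.1, -0.1, -0.14, -0.039, 0.013, -0.039, 0, 0, 0, 0, 0, 0, 0, 0, 0, 0, 0, 0]
}}

```text
clock: 7.75
tool_pos: [0.4429, 0.0708, 0.2735]
eef_rot: [0.665, 0.684, 0.181, 0.24]
contact_force: [0.1, -0.4, -2.0]
opening: 0.496
```

```bash
python3 chk.py
```

```text
0.0 5520 [0.0068 0.0001 0.02  ] [-0.0168 -0.024   0.0149] [0.0189 0.024  0.03  ]
0.03 1506 [0.0174 0.0001 0.0392] [ 0.0035 -0.024   0.03  ] [0.0189 0.024  0.0499]
0.08 1095 [ 0.0179 -0.0005  0.0994] [ 0.0072 -0.0244  0.08  ] [0.0219 0.0218 0.12  ]
0.145 400 [0.0231 0.0002 0.15  ] [-0.0085 -0.0317  0.145 ] [0.0324 0.0322 0.162 ]
7.8 0.4973219590738161
label in tool [0.0015 0.0038 0.2689] angle 1.7351331684308755
total mm [4.5 0.9 0.5] rot deg [0.08 0.13 0.08]
0.08, 0.4, 0.21, 0.0013, 0.0023, 0.0014
```

Aim is within 4 mm and about 102 mm away. A small nudge, then hold for over 2 s.

Request:
{"fn": "carry_out", "kwargs": {
  "motion": [0.1, 0.4, 0.2, 0, 0, 0, 0, 0, 0, 0, 0, 0, 0, 0, 0, 0, 0, 0, 0, 0, 0, 0, 0, 0, 0, 0, 0, 0, 0, 0, 0, 0, 0, 0, 0, 0, 0, 0, 0, 0, 0, 0, 0, 0, 0, 0, 0, 0]
}}

```text
clock: 8.85
tool_pos: [0.4474, 0.0732, 0.2741]
eef_rot: [0.664, 0.684, 0.182, 0.24]
contact_force: [-0.4, -0.6, -2.5]
opening: 0.496
```

Request:
{"fn": "carry_out", "kwargs": {
  "motion": [0, 0, 0, 0, 0, 0, 0, 0, 0, 0, 0, 0, 0, 0, 0, 0, 0, 0, 0, 0, 0, 0, 0, 0, 0, 0, 0, 0, 0, 0, 0, 0, 0, 0, 0, 0, 0, 0, 0, 0, 0, 0, 0, 0, 0, 0, 0, 0]
}}

```text
clock: 9.85
tool_pos: [0.4475, 0.0732, 0.2741]
eef_rot: [0.664, 0.684, 0.182, 0.24]
contact_force: [-0.1, -0.8, -2.8]
opening: 0.495
```

Request:
{"fn": "carry_out", "kwargs": {
  "motion": [0, 0, 0, 0, 0, 0, 0, 0, 0, 0, 0, 0, 0, 0, 0, 0, 0, 0, 0, 0, 0, 0, 0, 0, 0, 0, 0, 0, 0, 0, 0, 0, 0, 0, 0, 0, 0, 0, 0, 0, 0, 0, 0, 0, 0, 0, 0, 0]
}}

```text
clock: 10.85
tool_pos: [0.4475, 0.0732, 0.2741]
eef_rot: [0.664, 0.684, 0.182, 0.24]
contact_force: [-0.8, 0.7, -3.1]
opening: 0.496
```

```bash
python3 - <<'E'
from h import *
exec(open('chk.py').read().split("s=snapshot")[0])
s=snapshot('top'); P,uv=points(s,np.ones((400,640),bool))
m=(abs(P[:,0]-.375)<.075)&(abs(P[:,1]-.275)<.075)
rgb=s['frame'][uv[:,1],uv[:,0]].astype(int); m&=(rgb.max(1)<90)&(rgb.max(1)-rgb.min(1)<25)
Q=P[m]; print('pad',len(Q),cv2.minEnclosingCircle((Q[:,:2]*1000).astype(np.float32)),((Q.min(0)+Q.max(0))/2).round(4),Q.mean(0).round(4))
plan([.377,.2755,.275],down(38),16)
E
```

```text
0.0 5537 [0.0068 0.0001 0.02  ] [-0.0167 -0.024   0.0152] [0.019 0.024 0.03 ]
0.03 1491 [0.0175 0.0001 0.0393] [ 0.0035 -0.024   0.03  ] [0.0188 0.024  0.05  ]
0.08 1084 [ 0.0179 -0.0006  0.0995] [ 0.0073 -0.0244  0.08  ] [0.0221 0.0219 0.1199]
0.145 409 [ 2.330e-02 -1.000e-04  1.499e-01] [-0.0073 -0.0316  0.145 ] [0.0321 0.0321 0.1619]
10.9 0.4949159587016535
label in tool [-0.0016 -0.0004  0.267 ] angle 1.731557128873261
pad 886 ((373.6768798828125, 276.28466796875), 54.15426254272461) [0.3741 0.2768 0.0052] [0.3741 0.2756 0.0049]
total mm [-70.5 202.3   0.9] rot deg [ 31.81  16.09 -35.12]
1.26, -0.29, -0.34, 0.0347, 0.0176, -0.0383
1.28, -0.26, -0.31, 0.0347, 0.0176, -0.0383
1.29, -0.22, -0.28, 0.0347, 0.0176, -0.0383
1.3, -0.18, -0.25, 0.0347, 0.0176, -0.0383
1.31, -0.13, -0.22, 0.0347, 0.0176, -0.0383
1.32, -0.09, -0.2, 0.0347, 0.0176, -0.0383
1.33, -0.05, -0.17, 0.0347, 0.0176, -0.0383
1.33, -0.0, -0.15, 0.0347, 0.0176, -0.0383
1.33, 0.04, -0.12, 0.0347, 0.0176, -0.0383
1.33, 0.09, -0.1, 0.0347, 0.0176, -0.0383
1.33, 0.14, -0.08, 0.0347, 0.0176, -0.0383
1.32, 0.19, -0.07, 0.0347, 0.0176, -0.0383
1.32, 0.24, -0.05, 0.0347, 0.0176, -0.0383
1.31, 0.29, -0.04, 0.0347, 0.0176, -0.0383
1.3, 0.33, -0.02, 0.0347, 0.0176, -0.0383
1.28, 0.38, -0.01, 0.0347, 0.0176, -0.0383
```

The scan hold is done: off-centre by less than 2 mm, 100 mm away, for over 2.9 s. Now moving to above the pad.

Request:
{"fn": "carry_out", "kwargs": {
  "motion": [1.26, -0.29, -0.34, 0.035, 0.0176, -0.038, 1.28, -0.26, -0.31, 0.035, 0.0176, -0.038, 1.29, -0.22, -0.28, 0.035, 0.0176, -0.038, 1.3, -0.18, -0.25, 0.035, 0.0176, -0.038, 1.31, -0.13, -0.22, 0.035, 0.0176, -0.038, 1.32, -0.09, -0.2, 0.035, 0.0176, -0.038, 1.33, -0.05, -0.17, 0.035, 0.0176, -0.038, 1.33, 0, -0.15, 0.035, 0.0176, -0.038]
}}

```text
clock: 11.95
tool_pos: [0.4121, 0.1745, 0.2747]
eef_rot: [0.565, 0.811, 0.092, 0.122]
contact_force: [0.7, -0.8, -3.2]
opening: 0.5
```

Request:
{"fn": "carry_out", "kwargs": {
  "motion": [1.33, 0.04, -0.12, 0.035, 0.0176, -0.038, 1.33, 0.09, -0.1, 0.035, 0.0176, -0.038, 1.33, 0.14, -0.08, 0.035, 0.0176, -0.038, 1.32, 0.19, -0.07, 0.035, 0.0176, -0.038, 1.32, 0.24, -0.05, 0.035, 0.0176, -0.038, 1.31, 0.29, -0.04, 0.035, 0.0176, -0.038, 1.3, 0.33, -0.02, 0.035, 0.0176, -0.038, 1.28, 0.38, -0.01, 0.035, 0.0176, -0.038]
}}

```text
clock: 12.95
tool_pos: [0.3774, 0.2752, 0.275]
eef_rot: [0.44, 0.898, -0.002, -0.002]
contact_force: [0.3, 0.2, -2.4]
opening: 0.496
```

Request:
{"fn": "carry_out", "kwargs": {
  "motion": [0, 0, 0, 0, 0, 0, 0, 0, 0, 0, 0, 0]
}}

```text
clock: 13.2
tool_pos: [0.3775, 0.2746, 0.2749]
eef_rot: [0.441, 0.898, -0.001, -0.002]
contact_force: [-0.5, 0.3, -2.6]
opening: 0.497
```

```bash
python3 -c "
from h import *
held('w4')
plan([.375,.2763,.275],down(38),1)"
```

```text
0.0 5534 [ 0.0071 -0.0002  0.0201] [-0.0166 -0.024   0.0159] [0.0191 0.024  0.03  ]
0.03 1500 [0.0177 0.0001 0.0393] [ 0.0025 -0.024   0.03  ] [0.0191 0.024  0.05  ]
0.08 1081 [ 0.0181 -0.0012  0.0995] [ 0.0078 -0.0251  0.08  ] [0.0227 0.0208 0.12  ]
0.145 412 [ 0.0232 -0.0002  0.1501] [-0.0087 -0.0325  0.145 ] [0.0326 0.0314 0.162 ]
total mm [-2.4  1.8  0.1] rot deg [-0.23 -0.09 -0.33]
0.29, -0.08, -0.0, -0.004, -0.0016, -0.0057
```

Request:
{"fn": "carry_out", "kwargs": {
  "motion": [0.29, -0.08, 0, -0.004, -0.0016, -0.006, 0, 0, 2.5, 0, 0, 0, 0, 0, 2.5, 0, 0, 0, 0, 0, 2.5, 0, 0, 0, 0, 0, 1.5, 0, 0, 0, 0, 0, 0.6, 0, 0, 0, 0, 0, 0.2, 0, 0, 0, 0, 0, 0, 0, 0, 0]
}}

```text
clock: 14.25
tool_pos: [0.3752, 0.2778, 0.1776]
eef_rot: [0.438, 0.899, 0.001, -0.0]
contact_force: [-0.2, 0.3, -2.6]
opening: 0.499
```

Request:
{"fn": "carry_out", "kwargs": {
  "motion": [0, 0, 0.1, 0, 0, 0, 0, 0, 0.1, 0, 0, 0, 0, 0, 0.1, 0, 0, 0, 0, 0, 0, 0, 0, 0]
}}

```text
clock: 14.75
tool_pos: [0.375, 0.2775, 0.1741]
eef_rot: [0.438, 0.899, 0.001, -0.001]
contact_force: [-0.9, 0.3, -3.2]
opening: 0.499
```

Request:
{"fn": "carry_out", "kwargs": {
  "motion": [0, 0, 0.05, 0, 0, 0, 0, 0, 0.05, 0, 0, 0, 0, 0, 0, 0, 0, 0]
}}

```text
clock: 15.12
tool_pos: [0.375, 0.2776, 0.1731]
eef_rot: [0.438, 0.899, 0.001, -0.001]
contact_force: [-0.8, -0.8, -2.6]
opening: 0.499
```

Request:
{"fn": "carry_out", "kwargs": {
  "motion": [0, 0, 0.05, 0, 0, 0, 0, 0, 0, 0, 0, 0]
}}

```text
clock: 15.38
tool_pos: [0.3749, 0.2777, 0.1729]
eef_rot: [0.438, 0.899, 0.001, -0.0]
contact_force: [-0.1, -0.6, 1.9]
opening: 0.497
```

Contact with the pad: the vertical force went from -2.6 to +1.9 N. Releasing and backing off.

Request:
{"fn": "carry_out", "kwargs": {
  "motion": [0, 0, 0, 0, 0, 0, 0, 0, 0, 0, 0, 0, 0, 0, 0, 0, 0, 0, 0, 0, 0, 0, 0, 0, 0, 0, 0, 0, 0, 0, 0, 0, 0, 0, 0, 0],
  "hand": 8.6
}}

```text
clock: 16.12
tool_pos: [0.375, 0.2776, 0.1726]
eef_rot: [0.438, 0.899, 0.001, -0.001]
contact_force: [1.0, -0.1, 0.1]
opening: 0.973
```

Request:
{"fn": "carry_out", "kwargs": {
  "motion": [0, 0, -1, 0, 0, 0, 0, 0, -2, 0, 0, 0, 0, 0, -3, 0, 0, 0, 0, 0, -3, 0, 0, 0, 0, 0, -3, 0, 0, 0, 0, 0, -2, 0, 0, 0, -3, 0, 0, 0, 0, 0, 0, 0, 0, 0, 0, 0]
}}

```text
clock: 17.12
tool_pos: [0.3945, 0.2519, 0.3129]
eef_rot: [0.44, 0.898, 0.0, -0.0]
contact_force: [-0.4, -0.1, -0.3]
opening: 0.977
```

```bash
python3 - <<'E'
from h import *
for cam in ['wrist','scene']:
    st=monitor.get_state(); s=snapshot(cam); save(s,cam+'5.png'); P,uv=points(s,np.ones((400,640),bool),st)
    m=(abs(P[:,0]-.375)<.04)&(abs(P[:,1]-.277)<.04)
    for lo,hi in [(.015,.03),(.06,.13),(.146,.165)]:
        Q=P[m&(P[:,2]>lo)&(P[:,2]<hi)]
        if len(Q)>10: print(cam,lo,len(Q),Q.mean(0).round(4),cv2.minAreaRect((Q[:,:2]*1000).astype(np.float32)),np.percentile(Q[:,2],98).round(4))
print(st['opening'],st['contact_force'].round(1) if hasattr(st['contact_force'],'round') else st['contact_force'])
a=cv2.imread('pics/wrist5.png'); b=cv2.imread('pics/scene5.png')[110:335,160:480]
b=cv2.resize(b,(640,450))
cv2.imwrite('pics/v5.png',cv2.resize(np.vstack([a[:300],b]),None,fx=.8,fy=.8))
E
```

```text
wrist 0.015 128 [0.3605 0.2964 0.0264] ((361.6915283203125, 292.49005126953125), (60.16190719604492, 24.256916046142578), 39.21881103515625) 0.0298
wrist 0.06 147 [0.3631 0.2919 0.101 ] ((363.4582824707031, 291.5859680175781), (38.34220504760742, 1.4829540252685547), 38.06374740600586) 0.1256
wrist 0.146 2072 [0.3734 0.2789 0.1542] ((374.0478515625, 278.21893310546875), (43.79725646972656, 35.616981506347656), 37.59302520751953) 0.157
scene 0.015 71 [0.395  0.2851 0.0233] ((388.8593444824219, 283.3512268066406), (37.28048324584961, 63.384586334228516), 25.41127586364746) 0.0294
scene 0.06 177 [0.3915 0.2853 0.0961] ((390.23150634765625, 277.6042175292969), (50.15807342529297, 28.883811950683594), 86.9848861694336) 0.1279
scene 0.146 119 [0.3792 0.2783 0.1528] ((376.4092102050781, 278.2392578125), (46.51795959472656, 36.13026809692383), 37.52915954589844) 0.1579
0.9732711008614381 [-0.3  0.3  0.1]
```

View pics/v5.png

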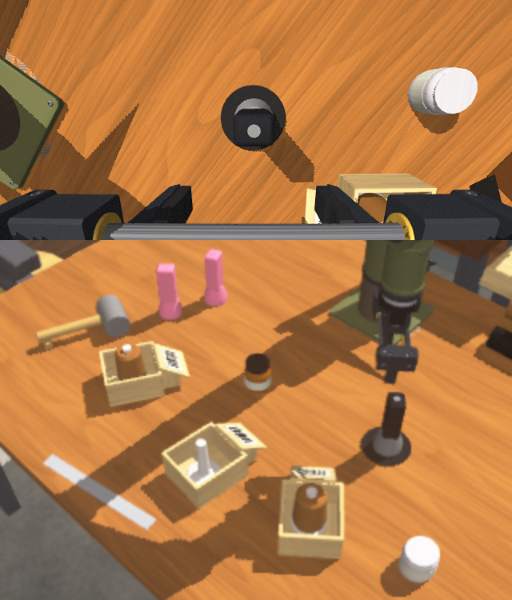

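The scanner stands upright and centred on the pad (wrist view (253,118), scene view (388,430)). Its top is at 0.154 m, and nothing else has moved. Handing in.

```bash
python3 -c "
from h import *
print(workorder.finish_job())"
```

```text
the job is handed in; nothing more can be done
None
```

The job is handed in: I scanned the label of the middle bin, which holds the bare core, and stood the scanner on the pad. It gave no verdict, so this rests on my own measurements.

- **Scan:** I held the black scanner by its handle with the nose about 100 mm from the label. By my estimate it was within about 2 mm of centre and under 2° from square. It stayed steady for about 2.9 s. I did not hold it still in front of either other bin, and I left the pink look-alikes alone.
- **Parking:** the scanner stands on the pad with its handle about 2 mm from the pad's centre. Its top is at 0.154 m, as expected from 148 mm plus the 6 mm pad. I judged it upright from the last pictures and did not measure the tilt.
- **Surroundings:** the gripper is open and clear, with about zero force on it. In the last picture the spools, jar, mallet and tin look unmoved, though I did not re-measure them.
- **Time:** about 17 s of the 48 s allowed.
- **Disagreements:**
  - One pad measurement from the top camera picked up the spool instead, so I redid it by colour. It then agreed with the scene camera to about 4 mm.
  - The move to the label was cut about 80 mm short, probably by the joint speed limit, and I made up the rest with a second, slower move before scanning.

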